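Set up the telescoping trammel on its pivot pin

TASK

Get the trammel bar ready for striking an arc: hang its eye over the pivot pin of the plywood board, right down, with the bar lying along the board and still closed. Then squeeze in the button on the side of its head, pull the head straight away from the pin past the first stop to the second stop, and finish while still holding the head there, fully extended over the board and with the eye still down on the pin; the springs pull it back in if you let go. Leave the miniature furniture, the plane and the tin where they are.

Things in the scene. Friction and masses are not known exactly. Their poses are not given: they have to be found in the camera images.
- board: Thin plywood setting-out board fixed to the desk, 320 x 120 mm and 6 mm thick. Origin: centre of its underside, on the desk. Its x axis runs along its length, away from the pivot pin; z is up. The pin stands at x = -130 mm, y = 0.
- pin (a point): Tip (top centre) of the upright steel pivot pin on the board: 8 mm in diameter, 28 mm tall above the board's top face, its upper 6 mm tapered to 3 mm. Axes as the board's.
- trammel: Telescoping trammel bar (beam compass) lying loose and flat on the desk, about 200 g, 208 mm long when closed with its thin scriber. Origin: on its underside at the middle of the aluminium outer tube (110 x 18 x 18 mm). x runs from the eye along the bar to the head, y is the side on which the head's button is, z is up. Eye at x = -72 mm, head centre at x = +78 mm when closed. Centre of mass about 12 mm from the origin towards the head.
- bar_mid (a point): Centre of the trammel's outer tube, half-way up (9 mm above the underside). Axes as the trammel's. The tube is 18 mm wide; grip it here to carry the bar.
- eye (a point): Centre of the hole in the steel eye plate at one end of the trammel: hole 11 mm in diameter, plate 34 mm long, 28 mm wide, 8 mm thick, its underside level with the trammel's; the point is 4 mm above that underside. Axes as the trammel's.
- head (a point): Centre of the black head at the other end, 42 mm long, 26 mm wide, 22 mm tall, underside level with the trammel's; the point is 11 mm above the underside. It moves with the last section. A steel button (22 mm along the bar, 14 mm tall, centred on the head's length and half-way up) stands 6 mm proud of its +y side, so the head is 32 mm wide over the button and 27 mm with it pressed. A thin scriber stub sticks out 20 mm beyond the head's end.
- button (a joint): Travel of the head's side button in m: 0 out, 0.005 fully in (2 N to start, 6 N fully in, springs back). While it is out a latch keeps the telescope closed; from about 0.004 in, the head can be pulled out. Gripping the head across its width presses it.
- first_stage (a joint): Extension of the telescope's first section out of the outer tube in m: 0 closed, 0.050 at the first stop. Spring-return: 2 N to start, 3.5 N at the stop.
- second_stage (a joint): Extension of the last section (with the head) out of the first section in m: 0 closed, 0.050 at the second stop. Spring-return: 5.5 N to start, 7 N at the stop, so it comes out after the first stage. Fully out, the head is 100 mm farther from the eye than when closed. Beyond the stop the pull rises sharply.
- chest: Bystander: mahogany doll's chest of drawers, 48 x 92 x 85 mm, loose. Origin: centre of its underside.
- bathtub: Bystander: cream ceramic doll's bathtub, 76 x 142 x 55 mm, loose. Origin: centre of its underside.
- plane: Bystander: small steel plane, 90 x 26 x 40 mm, loose. Origin: centre of its sole.
- tin: Bystander: round open tin of brass drawer pulls, 68 mm in diameter, 22 mm tall, loose. Origin: centre of its underside.
Things that resemble listed ones, but are neither listed nor needed, are in the scene too. Of the things that look like the trammel, take the one that is farthest from the robot's base at the start.

How it is judged (in metres and radians):
On the way, in this order (a step that is already met when the one before it is completed fails the run):
1. the eye is down over the pivot pin while the telescope is still closed (horizontal distance between eye and pin below 0.004 m and z of eye in the frame of pin below -0.012 m and value of joint each of first_stage, second_stage below 0.01 m), for 0.2 s.
2. with the eye on the pin and the button pressed, the telescope starts to come out (horizontal distance between eye and pin below 0.004 m and z of eye in the frame of pin below -0.012 m and value of joint button above 0.0035 m and value of joint first_stage above 0.015 m).
3. both sections are out to the second stop (horizontal distance between eye and pin below 0.004 m and z of eye in the frame of pin below -0.012 m and value of joint each of first_stage, second_stage above 0.045 m), for 0.2 s.
At the end, for the whole second after the job is handed in: Gripper still holds the trammel (over 2 N); both sections out to 45 of 50 mm or more; eye within 4 mm of the pin axis and 12 mm or more below its tip; bar level within 0.2 rad and at rest; head centre above the board, 60 mm or more beyond its middle, away from the pin (all of step 3 and y of head in the frame of board between -0.06 and 0.06 m and x of head in the frame of board above 0.06 m and contact force between the fingers and trammel above 2 N and angle between trammel's own z axis and vertical below 0.2 rad and linear speed of trammel below 0.02 m/s); the arm keeps its last pose, push and grip.
It fails at once if the chest is moved by more than 15 mm (distance of chest from where it was at the start of the episode above 0.015 m).
It fails at once if the bathtub is moved by more than 15 mm (distance of bathtub from where it was at the start of the episode above 0.015 m).
It fails at once if the plane is moved by more than 15 mm (distance of plane from where it was at the start of the episode above 0.015 m).
It fails at once if the tin is moved by more than 15 mm (distance of tin from where it was at the start of the episode above 0.015 m).
It also fails if it takes over 53 s, if anything falls off the work surface, if the arm or the gripper's body presses on something with over 40 N, if the wrist force passes 120 N, or if a joint passes its speed limit or range.

ROBOT

A 6-joint arm with a two-finger parallel gripper is mounted at the origin on the work surface. World frame = base frame: x ahead of the robot, y to its left, z up, the work surface at z = 0. Lengths are in mm, angles in rad, forces in N, time in s.
With the tool pointing down it reaches from about 350 to 775 mm from the base axis. Payload 7.3 kg.
Tool frame: the origin (TCP) lies midway between the tips of the shut fingers; the grasp point (between the pads) lies 19 mm behind it; z points along the fingers, y is the line along which they close (so a half turn about z gives the same grasp; the last joint's range is limited). The gripper opens to 92 mm and grips with 3 to 60 N. Pads are 19 mm wide; open, the fingers measure 130 mm over their backs; the gripper's body (75 mm by 190 mm) begins 47 mm behind the grasp point.
Start: joints at [-1.432, 0.342, 1.524, -0, 1.275, -0.146], TCP at [147.529, -503.865, 226.741] pointing down, gripper open.
Joint ranges: [-2.53, 2.53], [-0.77, 2.02], [0.04, 2.7], [-1, 4.14], [0.28, 2.66], [-3.11, 3.11]. Speed limits (rad/s): [2.57, 2.57, 3.14, 3.14, 3.14, 3.14].

INTERFACE

Orientations are given as [roll, pitch, yaw] about the fixed x, y, z axes, in that order (R = Rz(yaw) Ry(pitch) Rx(roll)).
In Python, from plant import bot gives the robot as it stands. The module is installed in compiled form; this text tells all that it offers.
- The arm moves only by the shell command python3 -m crank 'ROWS' [OPENING]. ROWS is JSON, a list of rows, each a list of 6 numbers: the shift along the tool's x, y, z in m, then the turn, a rotation vector about the tool's x, y, z in rad. In form: [[dx, dy, dz, wx, wy, wz], ...]. A call has 1 to 5 rows; each row shifts and turns the commanded pose from where the row before left it, along the tool's axes as they then stand; what a row does not reach is not made up. A row lasts 1/8 s, in which the tool goes at most 62.5 mm and 10.7 degrees, less where a joint would pass 70% of its speed; a pose out of reach is approached as far as the arm can. A call is refused whole if a number of a shift passes 0.0625 or a number of a turn 0.188, either way. A call with a gripper value outside its range is refused whole. OPENING is the opening in per cent of the stroke, from 0 (shut) to 100 (fully open), set as the call begins (- or left out, the last holds). The fingers move at their own pace and stop on an object; the grip force is fixed at half the most. Time passes only in rows, so rows that do not move let the fingers close. It gives the time, the measured TCP pose, the force, the opening and the grip force at its end, in the units of the state.
- bot.get_obs(): the state, without advancing time (a new reading comes with each control period).
- bot.capture(name): name is "side" or "top" or "wrist"; returns a dict with "color" (480x640x3 uint8, blue, green, red), "fov_y" (degrees; the focal length in pixels is half the picture's height over the tangent of half this angle, whatever the lens; pixels are square), "cx", "cy" (the principal point, pixels), "k1" (the pictures are not rectified: a ray, as slopes to the right and down, at radius r is drawn at 1 + k1 r^2 times it, then the intrinsics apply), "extrinsics" (4x4, takes a point from world to camera coordinates); the wrist camera has in their place "tool_from_camera" (4x4, takes a point from camera to tool coordinates, whose origin is the TCP and whose axes are the flange's). Camera axes: x right, y up, looking along -z (the intrinsics and any distortion apply to the point x, -y, -z); pixel columns grow to the right and rows downward; lengths in mm; the calibration is good to about 2 mm. A picture is of the moment at which its call begins: read the wrist's pose just before it. There is no depth.
- bot.close_job(): hands the job in; it is judged then, once.
The state is a dict: "time": time; "joint_positions": joint angles; "dq": joint speeds; "tau": joint torques, N m; "tool_pos": TCP position; "tcp_rot": TCP orientation; "contact_force": force on the tool from outside, world axes, zero at the start; "moment": the same for the moment, N m; "grip_width": finger opening in mm; "finger_force": force on a finger pad.
Only numpy, scipy, OpenCV 4.12 (cv2) and the standard library are available. Lean on these libraries where they do the work, as an engineer would, in place of code of your own. Each camera call takes 0.05 s, during which the arm holds its last target. There are 200 camera calls.

## Working session

There is one attempt and no reset: what is moved stays moved. The work goes in short steps, Python scripts to look and compute and a shell command to move; the robot and the scene stay as the last step left them, time stands still between calls to the robot, and variables do not carry over. Pictures are saved under pics/ and viewed, at most 10 in all, crops included, and the job is handed in when it is done.

```bash
mkdir -p pics; cat > h.py <<'E'
import numpy as np, cv2
from plant import bot
from scipy.spatial.transform import Rotation as R
def cap(name):
    o=bot.get_obs(); c=bot.capture(name)
    c['T']=pose(o)
    return c
def pose(o):
    T=np.eye(4); T[:3,:3]=R.from_euler('xyz',o['tcp_rot']).as_matrix(); p=np.array(o['tool_pos'],float)
    T[:3,3]=p; return T
def wc(c): # camera->world
    return np.linalg.inv(np.array(c['extrinsics'])) if 'extrinsics' in c else c['T']@np.array(c['tool_from_camera'])
def K(c):
    f=240/np.tan(np.radians(c['fov_y'])/2); return np.array([[f,0,c['cx']],[0,f,c['cy']],[0,0,1.]])
def ray(c,u,v):
    d=cv2.undistortPoints(np.array([[[u,v]]],float),K(c),None) [0,0]
    s=d.copy()
    for _ in range(50): s=d/(1+c['k1']*(s@s))
    W=wc(c); return W[:3,3], W[:3,:3]@np.array([s[0],-s[1],-1])
def pt(c,u,v,z):
    o,d=ray(c,u,v); return (o+d*(z-o[2])/d[2])
def proj(c,P):
    q=np.linalg.inv(wc(c))@np.r_[P,1]; s=np.array([q[0],-q[1]])/-q[2]; s=s*(1+c['k1']*(s@s)); k=K(c)
    return k[:2,:2]@s+k[:2,2]
E
python3 - <<'E'
from h import *
import pickle
print(bot.get_obs())
for n in('top','side','wrist'):
    c=cap(n); cv2.imwrite(f'pics/{n}0.png',c['color']); pickle.dump(c,open(n+'0.pkl','wb'))
    print(n,c['fov_y'],c['cx'],c['cy'],c['k1'],wc(c).round(2).tolist())
E
```

```text
{'time': 0.0, 'joint_positions': array([-1.43198755e+00,  3.42719003e-01,  1.52501308e+00, -2.99215735e-05,
        1.27536738e+00, -1.45991192e-01]), 'dq': array([ 0.00140845, -0.00064419, -0.00088915, -0.00012965, -0.00163113,
       -0.00148804]), 'tau': array([ 1.32117730e-03, -4.31239271e+01, -2.44222820e+01,  7.18768453e-02,
        5.58445835e-02, -1.37068182e-04]), 'tool_pos': array([ 147.46829438, -503.44929098,  226.04825549]), 'tcp_rot': array([-3.14009772e+00, -1.90891715e-04,  2.84808557e-01]), 'contact_force': array([ 0.3148284 , -0.2483248 , -0.23705412]), 'moment': array([0.03952377, 0.00434098, 0.01493193]), 'finger_force': 0.0, 'grip_width': 91.86278853310573}
top 56.053355097293924 317.90587074149107 241.85257225837256 0.004861938551870927 [[-0.01, 0.99, -0.16, 418.82], [-1.0, -0.01, 0.0, -5.72], [0.0, 0.16, 0.99, 888.62], [0.0, 0.0, 0.0, 1.0]]
side 49.49267668532694 317.90124501341813 234.4441476109562 -0.07876039676828875 [[1.0, 0.03, -0.01, 502.61], [-0.03, 0.66, -0.75, -827.46], [-0.01, 0.75, 0.66, 784.94], [0.0, 0.0, 0.0, 1.0]]
wrist 70.99566255498642 318.0072490420141 237.86042762051326 -0.013623919487714508 [[0.28, 0.93, 0.24, 211.7], [-0.96, 0.27, 0.07, -485.38], [-0.0, -0.25, 0.97, 383.62], [0.0, 0.0, 0.0, 1.0]]
```

View pics/top0.png

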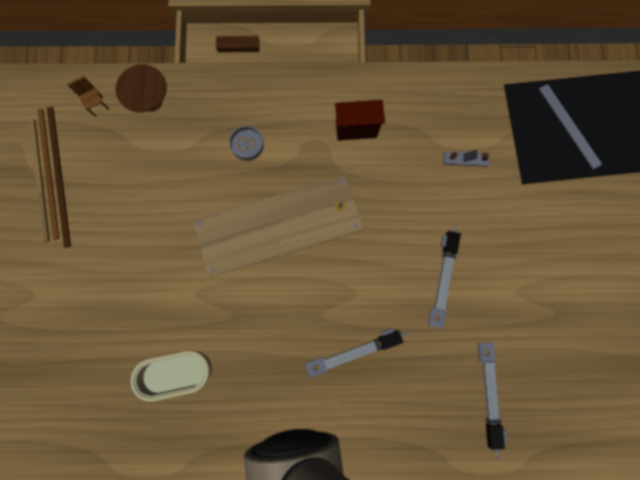

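View pics/side0.png

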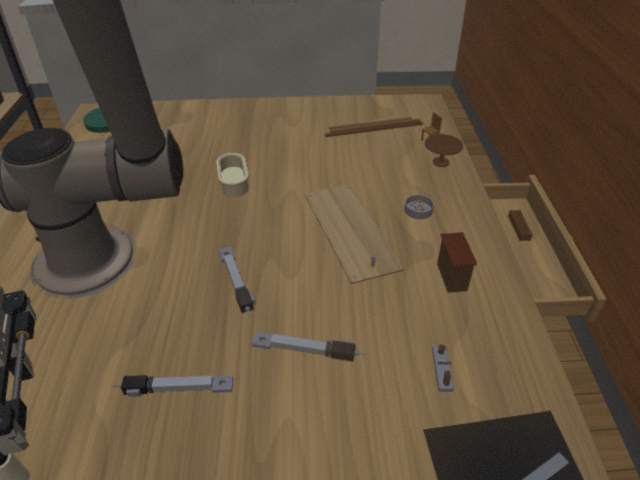

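The top view shows three trammels: A with its eye at (437,318) and head at (452,243), B near (355,353), and C near (491,395). The board runs from (195,225) to (360,205), with the pin near (340,207). A looks farthest from the base, so I'll enlarge A and the board.

```bash
python3 - <<'E'
from h import *
import pickle
c=pickle.load(open('top0.pkl','rb'));i=c['color']
for n,(u,v) in dict(A=(445,280),B=(355,353),C=(491,395)).items():
    p=pt(c,u,v,9);print(n,p.round(),np.hypot(*p[:2]).round())
a=cv2.resize(i[222:332,415:475],None,fx=5,fy=5,interpolation=cv2.INTER_CUBIC)
b=cv2.resize(i[170:280,185:370],None,fx=2.7,fy=5,interpolation=cv2.INTER_CUBIC)
m=np.clip(np.hstack([a,b])*1.5,0,255).astype(np.uint8)[:600,:800];print(m.shape)
cv2.imwrite('pics/crop1.png',m)
E
```

```text
A [ 481. -256.    9.] 545.0
B [344. -78.   9.] 353.0
C [ 266. -331.    9.] 425.0
(550, 800, 3)
```

View pics/crop1.png

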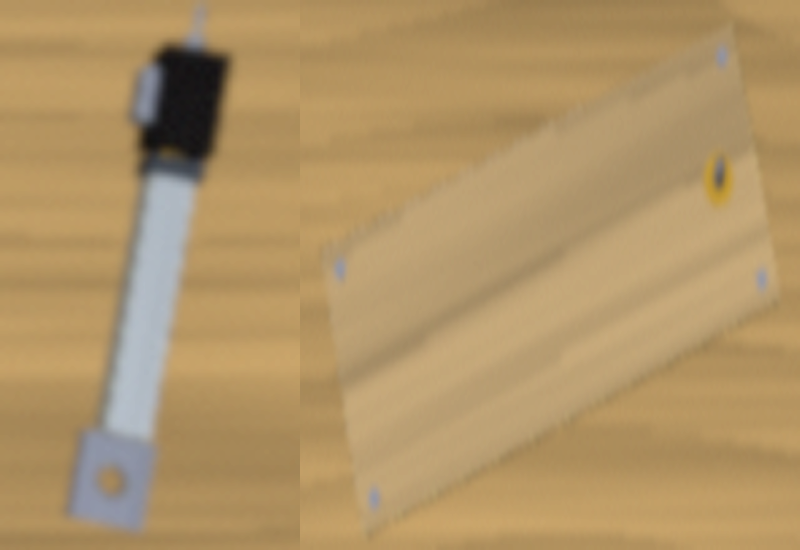

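```bash
python3 - <<'E'
from h import *
import pickle
c=pickle.load(open('top0.pkl','rb'))
L=lambda X,Y,z:pt(c,415+X/5,222+Y/5,z)
B=lambda X,Y,z:pt(c,185+(X-300)/2.7,170+Y/5,z)
e=L(110,481,8);h=L(186,102,22);t1=L(128,433,18);t2=L(172,172,18)
for n,p in dict(e=e,h=h,t1=t1,t2=t2).items():print(n,p.round(1))
for a,b in((e,h),(t1,t2)):print(np.linalg.norm((b-a)[:2]),np.arctan2(*(b-a)[[1,0]]))
k=[B(*q,6) for q in((323,255),(730,27),(778,300),(365,535))]
print(np.round(k,1).tolist(), np.mean(k,0))
for a,b in((1,0),(2,3)):print(np.linalg.norm(k[a]-k[b]),np.arctan2(*(k[b]-k[a])[[1,0]]))
print('pin',B(718,181,6),B(722,160,34))
print(bot.get_obs()['tcp_rot'])
E
```

```text
e [ 408.1 -237.3    8. ]
h [ 553.5 -270.4   22. ]
t1 [ 426.3 -242.4   18. ]
t2 [ 526.6 -264.7   18. ]
149.0849377995032 -0.2237564410291745
102.74284964033141 -0.21787301012502874
[[602.9, 238.7, 6.0], [695.2, -63.6, 6.0], [582.3, -97.1, 6.0], [490.9, 204.4, 6.0]] [592.83560797  70.60436457   6.        ]
316.0815963188431 1.8670088476236237
314.9846108363382 1.8649362004748808
pin [631.16437028 -53.58787765   6.        ] [632.79063301 -55.08174106  34.        ]
[-3.14044418e+00 -1.64355702e-04  2.84821161e-01]
```

```bash
python3 -m crank '[[0.0485,-0.0184,0,0,0,0],[0.0485,-0.0184,0,0,0,0],[0.0485,-0.0184,0,0,0,0],[0.0485,-0.0184,0,0,0,0]]' 100
python3 -m crank '[[0.0485,-0.0184,0,0,0,0],[0.0485,-0.0184,0,0,0,0],[0.0485,-0.0184,0,0,0,0],[0.0485,-0.0184,0,0,0,0]]'
python3 -m crank '[[0,0,0.02,0,0,0.168],[0,0,0.02,0,0,0.168],[0,0,0.02,0,0,0.168],[0,0,0,0,0,0],[0,0,0,0,0,0]]'
python3 - <<'E'
from h import *
import pickle
c=cap('wrist');cv2.imwrite('pics/w1.png',c['color']);pickle.dump(c,open('w1.pkl','wb'))
E
```

```text
time: 0.65
tool_pos: [314.1, -377.5, 226.6]
tcp_rot: [-3.141, 0.0, 0.284]
contact_force: [0.6, 0.1, 0.1]
grip_width: 92.1
finger_force: 0.0
time: 1.15
tool_pos: [479.7, -252.3, 226.5]
tcp_rot: [-3.142, 0.0, 0.285]
contact_force: [0.9, -0.4, 0.3]
grip_width: 91.9
finger_force: 0.0
time: 1.78
tool_pos: [478.8, -253.8, 167.4]
tcp_rot: [3.141, -0.001, -0.216]
contact_force: [0.6, 0.4, -0.1]
grip_width: 91.6
finger_force: 0.0
```

View pics/w1.png

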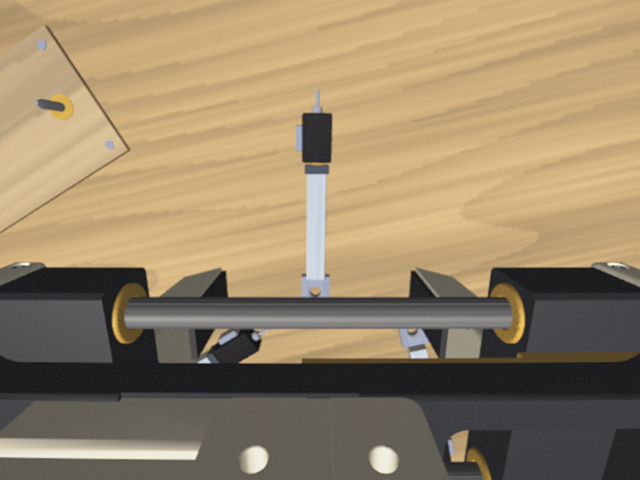

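The wrist view shows A straight ahead: eye hole at (315,291), head from (303,113) to (331,162), tube axis about (316.5,175) to (315.5,275). The pin base is at (61,107) with its tip at (38,103).

```bash
python3 - <<'E'
from h import *
import pickle
c=pickle.load(open('w1.pkl','rb'))
e=pt(c,315,291,8);h=pt(c,317,138,22);t1=pt(c,316.7,175,18);t2=pt(c,315.3,274,18)
print(e,h,t1,t2)
for a,b in((e,h),(t2,t1)):print(np.linalg.norm((b-a)[:2]),np.arctan2(*(b-a)[[1,0]]))
print(pt(c,61,107,6),pt(c,38,103,34))
E
```

```text
[ 410.39685499 -236.6107341     8.        ] [ 554.96630443 -270.33193238   22.        ] [ 523.93414513 -263.26170205   18.        ] [ 431.8811285 -241.7201892   18.       ]
148.45014289514725 -0.22915535603905016
94.53991034005224 -0.22987548525567814
[631.2694039  -51.83896259   6.        ] [630.71800409 -53.45659687  34.        ]
```

```bash
python3 -m crank '[[0.0008,-0.0007,0.045,0,0,0.01],[0,0,0.045,0,0,0],[0,0,0.04,0,0,0],[0,0,0.02,0,0,0],[0,0,0.012,0,0,0]]' 100
python3 -m crank '[[0,0,0,0,0,0],[0,0,0,0,0,0],[0,0,0,0,0,0],[0,0,0,0,0,0],[0,0,0,0,0,0]]' 0
python3 -m crank '[[0,0,0,0,0,0],[0,0,0,0,0,0],[0,0,0,0,0,0]]'
```

```text
time: 2.45
tool_pos: [479.7, -253.3, 4.4]
tcp_rot: [3.141, -0.0, -0.228]
contact_force: [0.1, -0.7, 0.3]
grip_width: 91.6
finger_force: 0.0
time: 3.08
tool_pos: [479.6, -253.2, 5.0]
tcp_rot: [3.141, -0.001, -0.229]
contact_force: [0.2, 0.2, -0.3]
grip_width: 46.4
finger_force: 0.0
time: 3.45
tool_pos: [479.5, -253.0, 4.7]
tcp_rot: [-3.142, 0.0, -0.229]
contact_force: [0.5, 1.1, 0.2]
grip_width: 17.6
finger_force: 30.0
```

```bash
python3 -m crank '[[0,0,-0.01,0,0,0],[0,0,-0.03,0,0,0],[0,0,-0.03,0,0,0],[0,0,-0.01,0,0,0]]'
python3 -m crank '[[0,0,0,0,0,-0.15],[0,0,0,0,0,-0.15],[0,0,0,0,0,-0.15],[0,0,0,0,0,-0.15],[0,0,0,0,0,-0.15]]'
python3 -m crank '[[0,0,0,0,0,-0.15],[0,0,0,0,0,-0.15],[0,0,0,0,0,-0.15],[0,0,0,0,0,-0.15],[0,0,0,0,0,-0.15]]'
python3 -m crank '[[0,0,0,0,0,-0.15],[0,0,0,0,0,-0.15],[0,0,0,0,0,-0.15],[0,0,0,0,0,-0.145]]'
python3 -m crank '[[0.0274,0.0254,0,0,0,0],[0.0274,0.0254,0,0,0,0],[0.0274,0.0254,0,0,0,0],[0.0274,0.0254,0,0,0,0]]'
python3 -m crank '[[0.0274,0.0254,0,0,0,0],[0.0274,0.0254,0,0,0,0],[0.0274,0.0254,0,0,0,0],[0.0274,0.0254,0,0,0,0],[0,0,0,0,0,0]]'
python3 - <<'E'
from h import *
import pickle
o=[]
for n in('wrist','top','side'):
    c=cap(n);pickle.dump(c,open(n+'2.pkl','wb'));i=c['color']
    if n=='wrist': o.append(i[:320,:])
    if n=='top': t=cv2.resize(i[150:290,180:400],None,fx=1.8,fy=1.8,interpolation=cv2.INTER_CUBIC)
    if n=='side': s=cv2.resize(i[150:290,300:480],None,fx=1.8,fy=1.8,interpolation=cv2.INTER_CUBIC)
b=np.hstack([t,s]);print(t.shape,s.shape)
m=np.zeros((320+252,720,3),np.uint8);m[:320,:640]=o[0];m[320:320+b.shape[0],:b.shape[1]]=b
cv2.imwrite('pics/m2.png',m)
E
```

```text
time: 3.95
tool_pos: [480.3, -253.6, 86.8]
tcp_rot: [3.14, -0.003, -0.229]
contact_force: [-0.4, 0.1, -2.9]
grip_width: 17.4
finger_force: 30.0
time: 4.58
tool_pos: [479.0, -252.8, 84.0]
tcp_rot: [-3.14, 0.001, 0.526]
contact_force: [0.1, -0.3, -2.2]
grip_width: 17.7
finger_force: 30.0
time: 5.2
tool_pos: [479.0, -252.8, 84.0]
tcp_rot: [-3.14, -0.0, 1.276]
contact_force: [-0.7, -0.2, -2.6]
grip_width: 17.6
finger_force: 30.0
time: 5.7
tool_pos: [479.0, -252.8, 84.0]
tcp_rot: [-3.141, -0.001, 1.871]
contact_force: [0.2, -0.2, -2.0]
grip_width: 17.3
finger_force: 30.0
time: 6.2
tool_pos: [544.8, -117.5, 84.0]
tcp_rot: [-3.141, -0.001, 1.866]
contact_force: [-0.8, -1.0, -1.8]
grip_width: 17.8
finger_force: 30.0
time: 6.82
tool_pos: [610.3, 18.2, 83.8]
tcp_rot: [-3.141, -0.001, 1.869]
contact_force: [-0.6, 0.4, -2.5]
grip_width: 17.4
finger_force: 30.0
(252, 396, 3) (252, 324, 3)
```

View pics/m2.png

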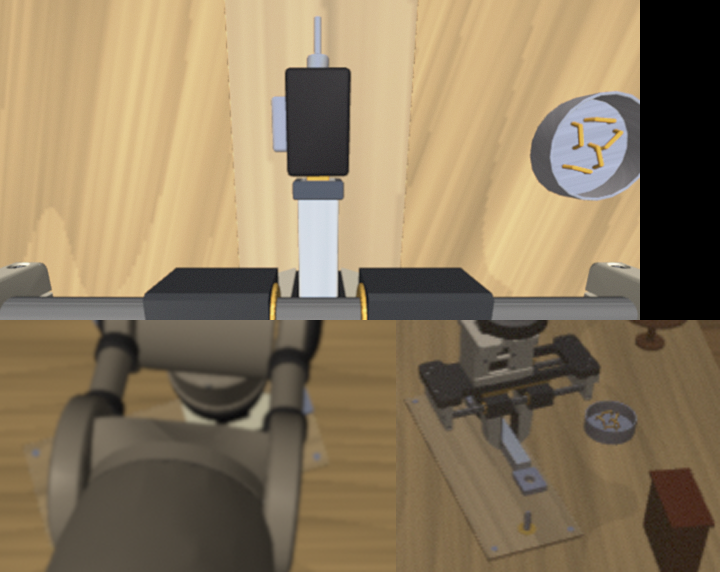

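The wrist view shows the bar aligned with the board, head at (318,122). The side view shows the eye at about (374,239) and the pin at about (373,262). I'll enlarge the side view for a relative measurement.

```bash
python3 - <<'E'
from h import *
import pickle
c=pickle.load(open('side2.pkl','rb'));i=c['color']
cv2.imwrite('pics/s2.png',np.clip(cv2.resize(i[215:275,340:410],None,fx=10,fy=10,interpolation=cv2.INTER_CUBIC)*1.7,0,255).astype(np.uint8))
c=pickle.load(open('wrist2.pkl','rb'))
W=np.array(c['tool_from_camera']);c['T']=np.eye(4)
# head top in tool frame: bar underside 5 below TCP (z_tool +5) -> head top -17; 
for n,(u,v,z) in dict(h=(318,121.5,-17),hl=(287,70,-17),hr=(350,70,-17),bl=(286,175,-17),br=(350,175,-17),t=(318,215,-13)).items(): print(n,pt(c,u,v,z))
E
```

```text
h [ 77.85170545  -0.32377953 -17.        ]
hl [ 96.62275273 -12.22964213 -17.        ]
hr [ 96.65566185  11.91057884 -17.        ]
bl [ 56.90802845 -13.46714569 -17.        ]
br [ 56.94671412  12.87847972 -17.        ]
t [ 39.45667195  -0.27058895 -13.        ]
```

View pics/s2.png

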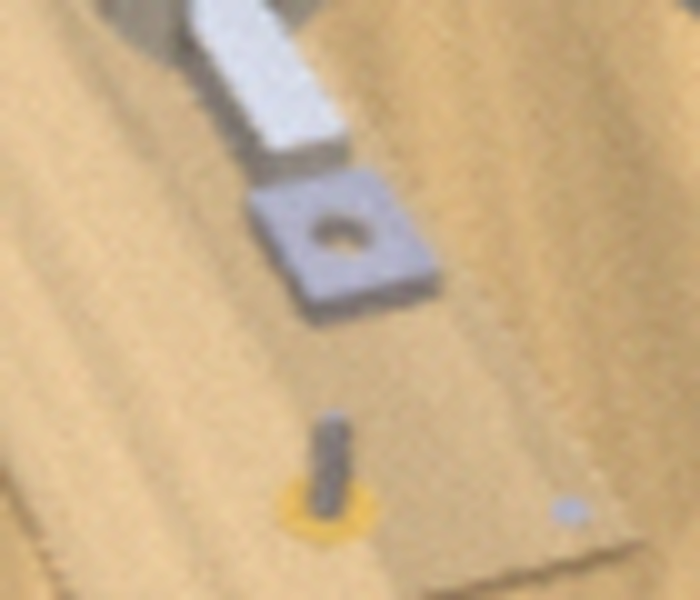

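```bash
python3 - <<'E'
from h import *
import pickle
from scipy.optimize import least_squares
s=pickle.load(open('side2.pkl','rb'));w=pickle.load(open('wrist2.pkl','rb'))
S=lambda X,Y:(340+(X+.5)/10-.5,215+(Y+.5)/10-.5)
obs=[(s,(-72,0,8),S(340,234)),(s,(-89,14,8),S(315,303)),(s,(-89,-14,8),S(440,272)),(s,(-55,14,8),S(250,200)),(s,(-55,-14,8),S(375,170))]
obs+=[(w,(99,13,22),(287,69)),(w,(99,-13,22),(350,69)),(w,(57,13,22),(287,175)),(w,(57,-13,22),(349,175)),(w,(119,0,11),(317.5,17))]
T=w['T']
def pos(x):
    M=np.eye(4);M[:3,:3]=R.from_rotvec(x[3:]).as_matrix()@np.diag([1,-1,-1]);M[:3,3]=x[:3];return T@M
def res(x,f=obs):
    M=pos(x);return np.concatenate([(proj(c,(M@np.r_[P,1])[:3])-uv) for c,P,uv in f])
for f in(obs,obs[5:]):
    r=least_squares(res,[0,0,5,0,0,0],args=(f,),loss='soft_l1');M=pos(r.x)
    print(r.x.round(3),r.fun.round(1).tolist());print('eye bottom',(M@[-72,0,0,1])[:3].round(1),'xaxis',M[:3,0].round(3))
# single-camera
M=pos(r.x)
for z in(88,84,92):print('side eye at top z',z,pt(s,*S(340,234),z))
print('pin side',pt(s,*S(333,413),34),pt(s,*S(328,508),6),'tcp',T[:3,3])
E
```

```text
[-6.090e-01 -1.252e+00  9.481e+00  3.900e-02 -5.000e-03  2.000e-03] [0.5, 0.3, -0.1, 0.1, 0.3, 0.5, -0.1, -0.3, -0.0, 0.2, -1.4, -1.6, 1.1, -0.7, 0.4, 0.2, -0.5, 0.3, 0.1, 4.9]
eye bottom [630.3 -51.6  74.6] xaxis [-0.292  0.956 -0.005]
[ 2.141e+00 -7.670e-01  2.052e+01  2.700e-02  1.130e-01 -2.000e-03] [-1.7, -0.3, 1.1, -0.0, 1.5, 0.1, -1.3, -0.1, 0.1, 0.3]
eye bottom [630.  -48.4  55.1] xaxis [-0.293  0.949  0.114]
side eye at top z 88 [628.73395225 -56.57600084  88.        ]
side eye at top z 84 [629.45779482 -52.15163275  84.        ]
side eye at top z 92 [628.01010968 -61.00036893  92.        ]
pin side [631.02681085 -52.18586157  34.        ] [631.66242253 -52.05170109   6.        ] tcp [610.34280999  18.16297938  83.77107689]
```

```bash
python3 -m crank '[[-0.0015,0,0.015,0,0,0],[0,0,0.015,0,0,0],[0,0,0.008,0,0,0],[0,0,0,0,0,0]]'
python3 - <<'E'
from h import *
import pickle
c=cap('side');pickle.dump(c,open('side3.pkl','wb'));i=c['color']
cv2.imwrite('pics/s3.png',np.clip(cv2.resize(i[215:275,340:410],None,fx=10,fy=10,interpolation=cv2.INTER_CUBIC)*1.7,0,255).astype(np.uint8))
E
```

```text
time: 7.48
tool_pos: [609.9, 14.1, 45.5]
tcp_rot: [-3.14, -0.001, 1.865]
contact_force: [0.1, -0.0, -2.0]
grip_width: 17.7
finger_force: 30.0
```

View pics/s3.png

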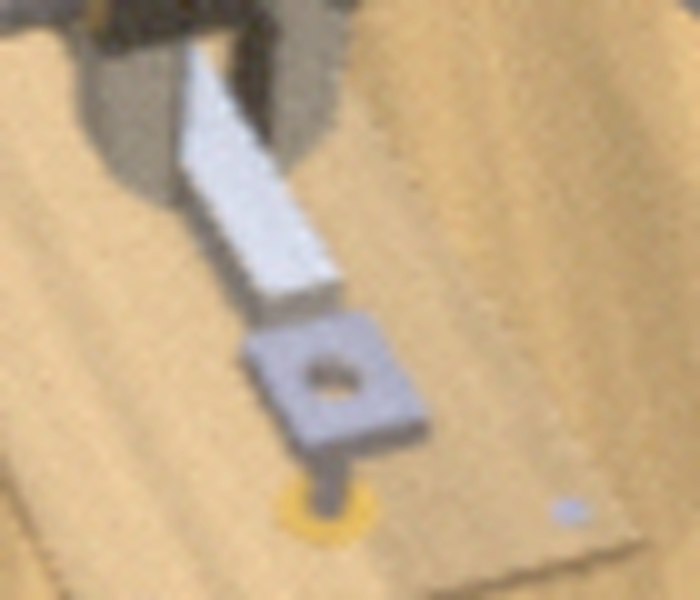

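The eye is just above the pin tip: hole centre at crop (335,376), and the pin tip was at (333,413) in the same crop.

```bash
python3 - <<'E'
from h import *
import pickle
s=pickle.load(open('side3.pkl','rb'))
S=lambda X,Y:(340+(X+.5)/10-.5,215+(Y+.5)/10-.5)
for z in(46.5,48.5):
    e=pt(s,*S(333.5,376),z);print('eye',z,e)
    pc=np.mean([pt(s,*S(*q),z) for q in((305,447),(428,428),(244,350),(365,315))],0);print('plate c',pc)
o=bot.get_obs();print(o['tool_pos'],o['tcp_rot'],s['T'][:3,3]); y=o['tcp_rot'][2]
print('eye by tcp',o['tool_pos'][:2]-72*np.array([np.cos(y),np.sin(y)]))
E
```

```text
eye 46.5 [630.16830636 -54.16552033  46.5       ]
plate c [630.2787999  -56.67456772  46.5       ]
eye 48.5 [629.82284002 -56.25990956  48.5       ]
plate c [629.93303429 -58.76216143  48.5       ]
[610.45032956  14.17850526  46.27584657] [-3.14089235e+00 -1.98951466e-04  1.86557394e+00] [609.93936706  14.12546781  45.51838271]
eye by tcp [631.36827805 -54.71590258]
```

```bash
python3 -m crank '[[0.002,0.0006,0,0,0,0],[0,0,0.005,0,0,0],[0,0,0.005,0,0,0],[0,0,0.003,0,0,0],[0,0,0,0,0,0]]'
python3 -m crank '[[0,0,0.003,0,0,0],[0,0,0.003,0,0,0],[0,0,0,0,0,0]]'
```

```text
time: 8.15
tool_pos: [610.4, 16.4, 33.3]
tcp_rot: [-3.141, -0.0, 1.866]
contact_force: [0.1, -0.6, -1.3]
grip_width: 17.4
finger_force: 30.0
time: 8.52
tool_pos: [610.7, 16.5, 27.5]
tcp_rot: [3.141, -0.0, 1.866]
contact_force: [0.7, 0.5, -1.6]
grip_width: 17.8
finger_force: 30.0
```

```bash
python3 -m crank '[[0,0,0.004,0,0,0],[0,0,0.004,0,0,0],[0,0,0,0,0,0]]'
python3 -m crank '[[0,0,0.004,0,0,0],[0,0,0.003,0,0,0],[0,0,0,0,0,0]]'
python3 - <<'E'
from h import *
import pickle
c=cap('side');pickle.dump(c,open('side4.pkl','wb'));i=c['color']
cv2.imwrite('pics/s4.png',np.clip(cv2.resize(i[215:275,340:410],None,fx=8,fy=8,interpolation=cv2.INTER_CUBIC)*1.7,0,255).astype(np.uint8))
E
```

```text
time: 8.9
tool_pos: [610.5, 16.5, 19.3]
tcp_rot: [-3.141, -0.0, 1.866]
contact_force: [1.8, 2.2, -1.1]
grip_width: 17.7
finger_force: 30.0
time: 9.28
tool_pos: [610.6, 16.5, 12.5]
tcp_rot: [-3.142, -0.0, 1.866]
contact_force: [1.5, 3.1, -0.9]
grip_width: 17.8
finger_force: 30.0
```

View pics/s4.png

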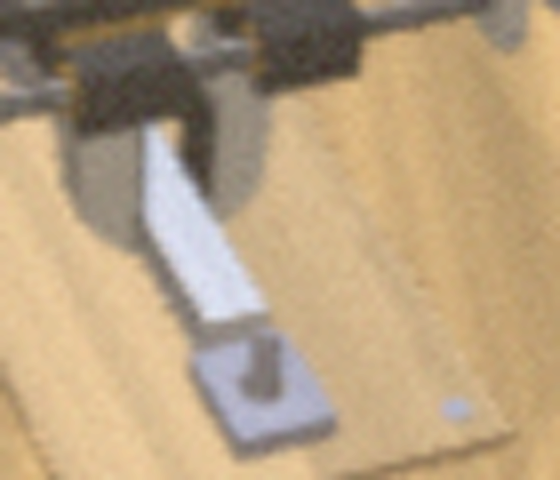

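The pin shows through the eye and the plate is nearly down. I'll lower the last bit and release.

```bash
python3 -m crank '[[0.001,0.0003,0.0015,0,0,0],[0,0,0.001,0,0,0],[0,0,0,0,0,0]]'
python3 -m crank '[[0,0,0,0,0,0],[0,0,0,0,0,0],[0,0,0,0,0,0],[0,0,0,0,0,0]]' 50
python3 -m crank '[[0,0,0,0,0,0],[0,0,-0.02,0,0,0],[0,0,-0.04,0,0,0],[0,0,-0.03,0,0,0],[0,0,0,0,0,0]]' 100
python3 - <<'E'
from h import *
import pickle
c=cap('wrist');pickle.dump(c,open('w5.pkl','wb'));i=c['color'];d=cap('side')['color'];
m=np.hstack([i[:330,200:460],cv2.resize(d[195:275,330:420],None,fx=4.125,fy=4.125,interpolation=cv2.INTER_CUBIC)]);print(m.shape)
cv2.imwrite('pics/w5.png',m)
E
```

```text
time: 9.7
tool_pos: [610.3, 17.1, 10.7]
tcp_rot: [-3.141, 0.0, 1.866]
contact_force: [-2.5, 0.1, 4.5]
grip_width: 17.5
finger_force: 30.0
time: 10.2
tool_pos: [610.6, 17.4, 10.1]
tcp_rot: [-3.142, 0.0, 1.866]
contact_force: [-0.4, 0.0, -0.2]
grip_width: 45.5
finger_force: 0.0
time: 10.82
tool_pos: [612.2, 17.3, 102.9]
tcp_rot: [3.136, 0.002, 1.866]
contact_force: [-0.0, -0.3, 0.0]
grip_width: 89.9
finger_force: 0.0
(330, 631, 3)
```

View pics/w5.png

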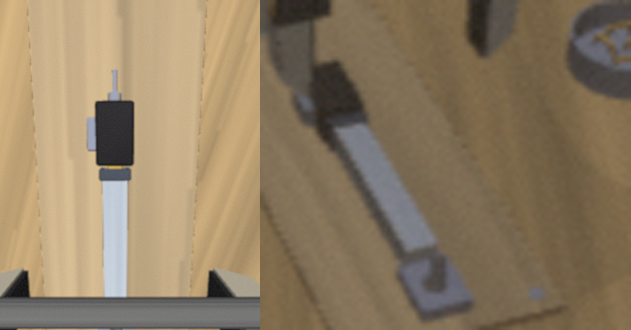

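The bar lies down with the eye on the pin. The head corners in the wrist picture are (296,101), (333,101), (333,165) and (296,165).

```bash
python3 - <<'E'
from h import *
import pickle
c=pickle.load(open('w5.pkl','rb'));T=c['T']
k=[pt(c,u,v,28) for u,v in((296,101),(333,101),(333,165),(296,165))]
h=np.mean(k,0);t=pt(c,315.5,285,24);print(h,t,np.arctan2(*(h-t)[[1,0]]))
o=bot.get_obs();p=np.array(o['tool_pos']);print(p,o['tcp_rot'])
d=np.array([np.cos(1.866),np.sin(1.866)]);print('expected h',np.array([631.1,-53])+150*d)
y=o['tcp_rot'][2]
for q in(h[:2],np.array([631.1,-53])+150*d):
    v=q-p[:2];print('tool shift',v@[np.cos(y),np.sin(y)],v@[np.sin(y),-np.cos(y)])
E
```

```text
[587.54122709  90.69323844  28.        ] [619.7826912  -13.31285653  24.        ] 1.8713982659035973
[610.24623408  17.43469179  99.78199493] [-3.14111426e+00 -5.17780479e-05  1.86578393e+00]
expected h [587.45979214  90.51143598]
tool shift 76.69517943574625 -0.42597138839973425
tool shift 76.54490521857801 -0.5567438761263617
```

```bash
python3 -m crank '[[0.0383,-0.0005,0,0,0,0],[0.0383,-0.0005,0,0,0,0],[0,0,0.04,0,0,0],[0,0,0.03,0,0,0],[0,0,0.015,0,0,0]]' 100
python3 -m crank '[[0,0,0.0055,0,0,0],[0,0,0,0,0,0],[0,0,0,0,0,0],[0,0,0,0,0,0],[0,0,0,0,0,0]]' 0
python3 -m crank '[[0,0,0,0,0,0],[0,0,0,0,0,0],[0,0,0,0,0,0],[0,0,0,0,0,0]]'
```

```text
time: 11.55
tool_pos: [585.4, 90.4, 12.1]
tcp_rot: [-3.137, -0.001, 1.866]
contact_force: [-0.5, 1.0, 0.1]
grip_width: 91.3
finger_force: 0.0
time: 12.18
tool_pos: [587.6, 90.4, 10.2]
tcp_rot: [3.141, 0.0, 1.866]
contact_force: [-0.5, -0.4, 0.4]
grip_width: 46.2
finger_force: 0.0
time: 12.68
tool_pos: [587.6, 90.5, 9.8]
tcp_rot: [3.141, 0.0, 1.866]
contact_force: [0.3, 0.7, -0.0]
grip_width: 25.8
finger_force: 30.0
```

```bash
python3 -m crank '[[0.002,0,0,0,0,0],[0.002,0,0,0,0,0],[0.002,0,0,0,0,0],[0,0,0,0,0,0],[0,0,0,0,0,0]]'
```

```text
time: 13.3
tool_pos: [585.8, 96.2, 9.8]
tcp_rot: [3.141, 0.0, 1.866]
contact_force: [1.3, -1.8, 1.7]
grip_width: 26.1
finger_force: 30.0
```

```bash
for k in 1; do :; done; python3 -m crank '[[0.008,0,0,0,0,0],[0.008,0,0,0,0,0],[0.008,0,0,0,0,0],[0.008,0,0,0,0,0],[0,0,0,0,0,0]]'
python3 -m crank '[[0.008,0,0,0,0,0],[0.008,0,0,0,0,0],[0.005,0,0,0,0,0],[0,0,0,0,0,0],[0,0,0,0,0,0]]'
python3 -m crank '[[0.008,0,0,0,0,0],[0.008,0,0,0,0,0],[0.008,0,0,0,0,0],[0.008,0,0,0,0,0],[0,0,0,0,0,0]]'
python3 -m crank '[[0.004,0,0,0,0,0],[0.003,0,0,0,0,0],[0.002,0,0,0,0,0],[0,0,0,0,0,0],[0,0,0,0,0,0]]'
```

```text
time: 13.92
tool_pos: [575.9, 128.0, 9.8]
tcp_rot: [-3.142, -0.001, 1.867]
contact_force: [0.8, -0.7, 3.9]
grip_width: 26.0
finger_force: 30.0
time: 14.55
tool_pos: [570.3, 146.9, 9.8]
tcp_rot: [3.141, 0.0, 1.866]
contact_force: [2.2, -2.4, 3.1]
grip_width: 25.8
finger_force: 30.0
time: 15.18
tool_pos: [561.0, 177.5, 9.8]
tcp_rot: [3.141, 0.001, 1.866]
contact_force: [2.8, -4.6, 2.5]
grip_width: 25.3
finger_force: 30.0
time: 15.8
tool_pos: [558.6, 185.2, 9.8]
tcp_rot: [3.141, 0.001, 1.866]
contact_force: [4.1, -7.9, 2.9]
grip_width: 26.1
finger_force: 30.0
```

```bash
python3 -m crank '[[0.001,0,0,0,0,0],[0,0,0,0,0,0],[0,0,0,0,0,0],[0,0,0,0,0,0]]'
python3 - <<'E'
from h import *
c=cap('side');d=c['color'];w=cap('wrist')['color']
m=np.hstack([cv2.resize(np.clip(d[150:275,300:420]*1.5,0,255).astype(np.uint8),None,fx=4,fy=4,interpolation=cv2.INTER_CUBIC),w[:500:1,200:440][:, :][0:480].copy() if 0 else cv2.copyMakeBorder(w[:,180:480],0,20,0,0,cv2.BORDER_CONSTANT)])
print(m.shape);cv2.imwrite('pics/f.png',m)
E
```

```text
time: 16.3
tool_pos: [558.4, 186.0, 9.8]
tcp_rot: [3.142, 0.002, 1.866]
contact_force: [3.6, -7.4, 3.9]
grip_width: 25.5
finger_force: 30.0
(500, 780, 3)
```

View pics/f.png

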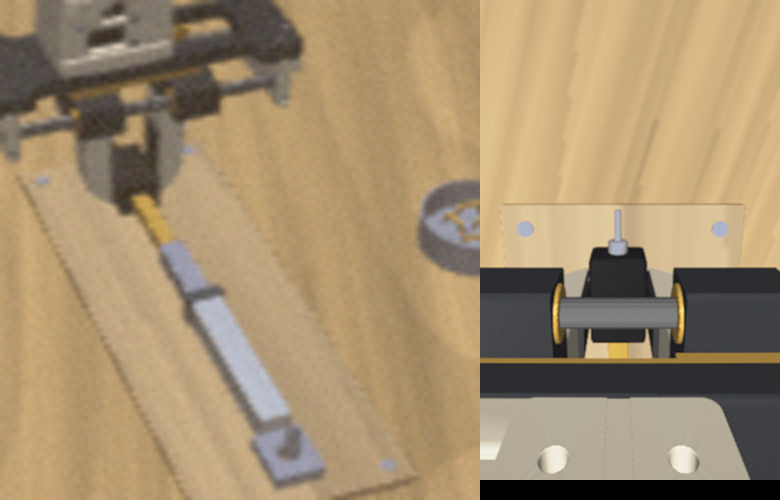

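The picture shows the eye on the pin with both sections out. The head's far top edge is at (438,248) in the full wrist frame, so I'll check for slip in the grip.

```bash
python3 -m crank '[[0.001,0,0,0,0,0],[0,0,0,0,0,0],[0,0,0,0,0,0],[0,0,0,0,0,0]]'
python3 - <<'E'
from h import *
c=cap('wrist');T=c['T'];i=c['color']
for v in(248,250):
    p=pt(c,318,v,28);q=np.linalg.inv(T)@np.r_[p,1];print(p,q[:3],np.hypot(*(p[:2]-[631.2,-53]))-171)
c['T']=T
print(proj(c,np.array([631.2-.291*271,-53+.957*271,28])))
cv2.imwrite('pics/x.png',i)
print(i[235:262,318-12].mean(1).round().tolist())
for _ in range(3):
    bot.capture('top');o=bot.get_obs();print(o['contact_force'],o['tool_pos'])
E
```

```text
time: 16.9
tool_pos: [558.1, 186.9, 9.8]
tcp_rot: [3.142, 0.002, 1.866]
contact_force: [3.6, -8.0, 2.7]
grip_width: 25.8
finger_force: 30.0
[550.29514583 211.73735978  28.        ] [ 26.00793502  -0.24716234 -18.24605258] 105.82388822531692
[550.55762719 210.87757061  28.        ] [ 25.10897438  -0.24587364 -18.24464043] 104.92492559429115
[318.87525877 260.6899239 ]
[195.0, 194.0, 196.0, 195.0, 196.0, 195.0, 196.0, 194.0, 194.0, 196.0, 193.0, 156.0, 93.0, 39.0, 26.0, 25.0, 24.0, 24.0, 35.0, 27.0, 34.0, 32.0, 29.0, 33.0, 40.0, 45.0, 42.0]
[ 3.45075688 -8.0602297   2.99795968] [558.11795763 186.90267738   9.80331572]
[ 3.08001422 -9.01464431  3.18528207] [558.12844505 186.87618276   9.80453766]
[ 3.8514034  -8.7459361   3.46544586] [558.10431972 186.91313984   9.8146927 ]
```

```bash
python3 -c "
from plant import bot
print(bot.close_job())"
```

```text
the job is handed in; nothing more can be done
None
```

I handed the job in with the trammel's eye down on the pivot pin, the button squeezed and the head held at about 100 mm extension (about 9 N pull, past the 7 N second stop); no verdict came back.

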